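Cover the clean tray, then hold the used-needle box open

TASK

Before the used-needle box is opened, slide the flat cover of the clean tray fully home over its open compartment, so that nothing can fall onto the clean grips. Then lift the steel box's drop lid, which has a bar handle, and hold it half open, at 45 degrees, so that a colleague can throw used needles in: the lid falls shut by itself, so finish while still holding it, with the lid standing still. Leave the ink bottle, the jar and the cup near the work where they stand.

Things in the scene. Friction and masses are not known exactly. Their poses are not given: they have to be found in the camera images.
- clean_tray: Low grey plastic tray with aluminium rails, fixed to the surface, 130 (x) x 220 (y) x 54 mm high. Origin: centre of its underside. z up, y along its length. The half towards its -y end is an open compartment (inner floor 6 mm up) with two machine grips in it, the half towards +y is a closed deck.
- tray_cover (a joint): Flat aluminium cover, 114 (x) x 106 (y) x 4 mm, that slides in the tray's rails along the tray's y axis; its top is 50.5 mm above the surface. Value in m: 0 = fully home over the compartment (end stop), up to 0.100 = pushed back towards the tray's +y end, over the deck. Sliding it takes about 1.2 N plus 3 N per m/s.
- tab_grip (a point): Point to grip on the cover's black upright tab: 21 mm above the cover's top, 71.5 mm above the surface, on the tab's centre line, and it moves with the cover. The tab is 40 mm long (along the tray's x) and 10 mm thick (along the tray's y) with a 12 mm thick bead on top, and its top is 12 mm above this point. Axes as the tray's.
- waste_box: Plain steel box, fixed to the surface, 140 x 140 x 80 mm high, with a flat steel drop lid hinged along its far (+x) rim. Origin: centre of its underside. z up, x from the handle side to the hinge side.
- waste_lid (a joint): Hinge of the box's steel lid (146 x 146 x 5 mm; lid and handle together about 0.4 kg). Value in rad: 0 = shut, grows as the handle side is lifted, 45 degrees = 0.785, end stop 1.75. It falls shut by its own weight when let go.
- lid_hinge (a point): Middle of the lid's hinge line, at the box's far rim, 80 mm above the surface, 70 mm from the box's origin along its +x. The hinge line runs along the box's y. The axes turn with the lid: x from the handle to the hinge, z normal to the lid.
- lid_bar (a point): Bar handle on the lid: dark round steel bar, 10 mm thick, parallel to the hinge, 74 mm between the centres of its two 8 mm posts, its underside 34 mm above the lid. This point is the middle of the bar; in lid_hinge axes (they turn with the lid) at x -122, z +45 mm, so 125 mm above the surface when shut. The bar can turn in a light grip, so the hand need not tilt with the lid.
- ink_amber: Bystander: small dark ink bottle with a long nozzle, 29 x 29 x 86 mm, standing behind the steel box. Origin: centre of its underside.
- jar_petrol: Bystander: squat screw-lid jar, 63 x 63 x 55 mm, standing behind the clean tray. Origin: centre of its underside.
- cup_rinse: Bystander: white plastic cup, 65 x 65 x 70 mm, standing behind the clean tray. Origin: centre of its underside.

How it is judged:
On the way, in this order (a step that is already met when the one before it is completed fails the run):
1. the cover is fully home over the compartment while the box's lid is still shut (value of joint tray_cover below 0.005 m and value of joint waste_lid below 0.06 rad), for 0.2 s.
2. the lid is held by the fingers at 45 degrees (within 7) (value of joint waste_lid between 0.66 and 0.91 rad and contact force between the fingers and waste_lid above 0.3 N), for 0.2 s.
At the end, for the whole second after the job is handed in: The cover is home (within 5 mm of its end stop), and the lid stands still at 45 degrees, within 7 degrees (0.66 to 0.91 rad), carried by the fingers (more than 0.3 N); the program has ended while holding (all of step 2 and velocity of joint waste_lid between -0.1 and 0.1 rad/s and value of joint tray_cover below 0.005 m); the arm keeps its last pose, push and grip.
It fails at once if the box's lid is lifted before the clean tray is covered (value of joint waste_lid above 0.15 rad and value of joint tray_cover above 0.012 m).
It fails at once if the ink bottle is moved by more than 25 mm or tipped over (distance of ink_amber from where it was at the start of the episode above 0.025 m or angle between ink_amber's own z axis and vertical above 0.5 rad).
It fails at once if the jar is moved by more than 25 mm or tipped over (distance of jar_petrol from where it was at the start of the episode above 0.025 m or angle between jar_petrol's own z axis and vertical above 0.5 rad).
It fails at once if the cup is moved by more than 25 mm or tipped over (distance of cup_rinse from where it was at the start of the episode above 0.025 m or angle between cup_rinse's own z axis and vertical above 0.5 rad).
It also fails if it takes over 48 s, if anything falls off the work surface, if the arm or the gripper's body presses on something with over 40 N, if the wrist force passes 120 N, or if a joint passes its speed limit or range.

ROBOT

A 7-joint arm with a two-finger parallel gripper is mounted at the origin on a cart in front of the work surface, level with it; the furniture and walls round the work are solid. World frame = base frame: x ahead of the robot, y to its left, z up, the work surface at z = 0. Lengths are in m, angles in rad, forces in N, time in s.
With the tool pointing down it reaches from about 0.35 to 0.9 m from the base axis. Payload 8.1 kg.
Tool frame: the origin (TCP) lies at the very end of the fingers, on their centre line; the grasp point (between the pads) lies 19 mm behind it; z points along the fingers, y is the line along which they close (so a half turn about z gives the same grasp; the last joint's range is limited). The gripper opens to 92 mm and grips with 3 to 60 N. Pads are 19 mm wide; open, the fingers measure 130 mm over their backs; the gripper's body (75 mm by 190 mm) begins 47 mm behind the grasp point.
Start: joints at [1.028, 0.434, 0.025, 1.573, -0.012, 1.134, -0.075], TCP at [0.266, -0.566, 0.2] pointing down, gripper open.
Joint ranges: [-2.62, 2.62], [-0.44, 2.09], [-1.27, 1.32], [0.08, 2.57], [-1.32, 4.46], [0.12, 2], [-2.74, 2.74]. Speed limits (rad/s): [2.22, 2.22, 3.01, 3.01, 3.14, 3.14, 3.14].

INTERFACE

Orientations are given as a rotation vector (axis times angle).
In Python, from cell import readout, cams, job gives the robot as it stands.
- The arm moves only by the tool drive_tool, never from a script. Its argument "commands" is a list of rows, each a list of 3 entries, a list of its own where there are three numbers: the turn, a rotation vector about the tool's x, y, z in rad, then the shift along the tool's x, y, z in cm, then the gripper's target within -1 to 1 (fully open at 1, half-way at 0, shut at -1). A call has 1 to 20 rows; each row is the pose to reach, as a shift and turn from the pose commanded when the call began, along the tool's axes at that moment; what a row does not reach only later rows make up. A row lasts 1/12 s, in which the tool goes at most 41.7 mm and 7.16 degrees, less where a joint would pass 70% of its speed; a pose out of reach is approached as far as the arm can. A call with a gripper value outside its range is refused whole. The fingers move at their own pace and stop on an object; "newtons" is the grip in N (left out, the last holds). Time passes only in rows, so rows that repeat a pose let the fingers close. It gives the time, the measured TCP pose, the force, the opening and the grip force at its end, in the units of the state.
- readout.observe(): the state, without advancing time (a new reading comes with each control period).
- cams.get_image(name): name is "side" or "top"; returns the picture (400x640x3 uint8, blue, green, red); there is no depth.
- cams.camera_info(name): a dict with "camera_matrix" (3x3 intrinsics, pixels), "R" (3x3) and "t" (3): a world point X has camera coordinates R X + t. Camera axes: x right, y down, z forward; pixel columns grow to the right and rows downward; lengths in m; the calibration is good to about 2 mm. A picture is of the moment at which its call begins. camera_info takes no time and is no camera call.
- job.sign_off(): hands the job in; it is judged then, once.
The state is a dict: "clock": time; "joints": joint angles; "dq": joint speeds; "joint_efforts": joint torques, N m; "position": TCP position; "ee_rot": TCP orientation; "force": force on the tool from outside, world axes, zero at the start; "ft_torque": the same for the moment, N m; "width": opening from 0.0 (shut) to 1.0 (fully open); "gripper_force": force on a finger pad.
Only numpy, scipy, OpenCV 4.12 (cv2) and the standard library are available. Lean on these libraries where they do the work, as an engineer would, in place of code of your own. Each camera call takes 0.05 s, during which the arm holds its last target. There are 200 camera calls.

## Working session

There is one attempt and no reset: what is moved stays moved. The work goes in short steps, Python scripts to look and compute and a tool call to move; the robot and the scene stay as the last step left them, time stands still between calls to the robot, and variables do not carry over. Pictures are saved under pics/ and viewed, at most 10 in all, crops included, and the job is handed in when it is done.

Besides the shell and the picture viewer there is one more tool, called after "Request:" by a JSON object that holds its "api" and its "payload". drive_tool: Moves the arm, as the interface text tells. Its arguments: {"type":"object","properties":{"commands":{"type":"array"},"newtons":{"type":"number"}},"required":["commands"]}

```bash
mkdir -p pics
python3 - <<'E'
from cell import readout,cams
import cv2
for n in("side","top"):
    cv2.imwrite(f"pics/{n}0.png",cams.get_image(n)); i=cams.camera_info(n); print(n,i)
print(readout.observe())
E
```

```text
side {'camera_matrix': array([[384.39061476,   0.        , 324.3691065 ],
       [  0.        , 384.39061476, 199.42717061],
       [  0.        ,   0.        ,   1.        ]]), 'R': array([[-0.99473259,  0.10018622, -0.02167486],
       [ 0.06898537,  0.4979189 , -0.86447544],
       [-0.07581621, -0.86141714, -0.50220754]]), 't': array([0.57151653, 0.13699079, 0.82745707])}
top {'camera_matrix': array([[411.2242659 ,   0.        , 316.02617741],
       [  0.        , 411.2242659 , 196.07985884],
       [  0.        ,   0.        ,   1.        ]]), 'R': array([[-0.00157613, -0.99951148, -0.03121398],
       [-0.98573759,  0.00680566, -0.16815198],
       [ 0.16828227,  0.03050376, -0.98526676]]), 't': array([-0.14844046,  0.58597241,  0.91372905])}
{'clock': 0.1, 'joints': array([ 1.02840905,  0.43512819,  0.02496008,  1.57399146, -0.01165215,
        1.13401201, -0.07509996]), 'dq': array([ 0.00076694, -0.00266126,  0.00099754, -0.00177252, -0.0027055 ,
        0.00171039,  0.00051712]), 'joint_efforts': array([ 4.69415652e-03, -6.69127250e+01,  9.88441631e-01, -3.15146112e+01,
       -6.05526776e-02,  3.73812555e-02,  7.82335587e-05]), 'position': array([ 0.26585441, -0.56509081,  0.19884458]), 'ee_rot': array([-3.06466174e+00, -6.84848434e-01,  5.89924790e-04]), 'force': array([-0.07448042, -1.36635782,  0.28239253]), 'ft_torque': array([ 0.05611297, -0.00834159, -0.00489518]), 'gripper_force': 0.0, 'width': 0.9984929733073503}
```

View pics/side0.png

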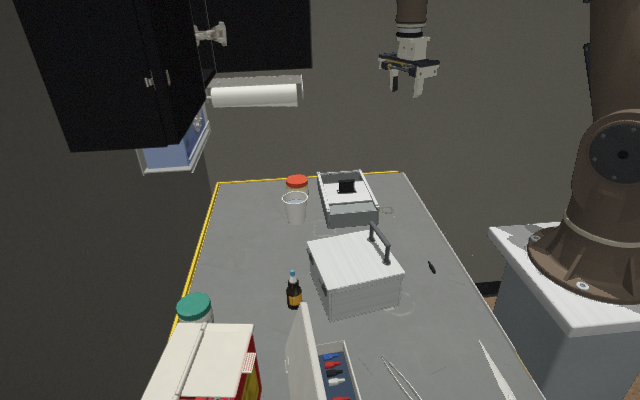

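View pics/top0.png

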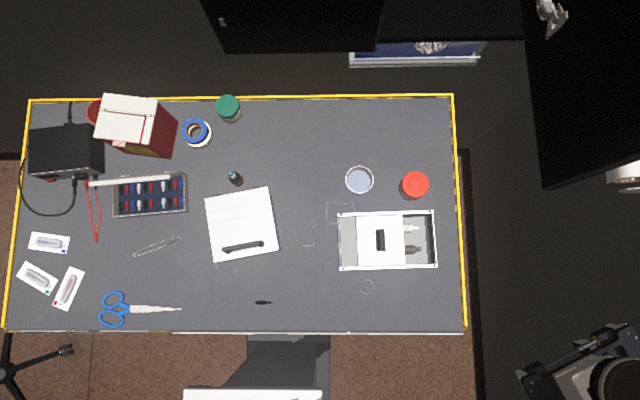

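The side view shows the tray at about (347,198), its tab at (346,186), and the lid bar at (380,243). In the top view the tab is at (380,240), the bar at (243,246) and the tray spans columns 338–437. The grips are on the right (-y) side.

```bash
cat > h.py <<'E'
import numpy as np,cv2
from cell import cams
def ray(n,uv,z):
    i=cams.camera_info(n);R,t=i["R"],i["t"]
    d=R.T@np.linalg.inv(i["camera_matrix"])@np.array([*uv,1.]);c=-R.T@t
    return c+d*(z-c[2])/d[2]
def proj(n,X):
    i=cams.camera_info(n);p=i["camera_matrix"]@(i["R"]@np.array(X)+i["t"]);return p[:2]/p[2]
E
python3 - <<'E'
import cv2,numpy as np
from h import *
top=cv2.imread("pics/top0.png");side=cv2.imread("pics/side0.png")
def blob(im,box,th):
    x0,y0,x1,y1=box;g=cv2.cvtColor(im,6)[y0:y1,x0:x1]
    n,l,s,c=cv2.connectedComponentsWithStats((g<th).astype(np.uint8))
    k=1+np.argmax(s[1:,4]);ys,xs=np.where(l==k);r=cv2.minAreaRect(np.c_[xs+x0,ys+y0].astype(np.float32))
    return r
for nm,im,cam,box,z in(("tab",top,"top",(370,225,395,255),.08),("bar",top,"top",(215,232,270,256),.127)):
    for th in (60,):
        r=blob(im,box,th);print(nm,th,r);b=cv2.boxPoints(r)
        for p in (r[0],*b):print(ray(cam,p,z).round(4))
# white lid outline & tray outline
g=cv2.cvtColor(top,6)
for nm,box,th,z in(("lid",(190,175,290,275),170,.085),):
    x0,y0,x1,y1=box;m=(g[y0:y1,x0:x1]>th).astype(np.uint8);m=cv2.morphologyEx(m,cv2.MORPH_CLOSE,np.ones((15,15)))
    c=max(cv2.findContours(m,0,2)[0],key=cv2.contourArea)+[x0,y0];r=cv2.minAreaRect(c);print(nm,r)
    for p in cv2.boxPoints(r):print(p,ray("top",p,z).round(4))
print("tray corners")
for p in((338,212),(435,211),(437,268),(339,270)):print(ray("top",p,.054).round(4))
a=cv2.resize(top[170:290,190:450],None,fx=3,fy=3,interpolation=2)
cv2.imwrite("pics/c1.png",a)
cv2.imwrite("pics/c2.png",cv2.resize(side[160:330,260:440],None,fx=3.5,fy=3.5,interpolation=2)[:600])
E
```

```text
Traceback (most recent call last):
ValueError: attempt to get argmax of an empty sequence
```

```bash
cat > m.py <<'E'
import cv2,numpy as np
from h import *
top=cv2.imread("pics/top0.png");side=cv2.imread("pics/side0.png")
a=cv2.resize(top[170:290,190:450],None,fx=3,fy=3,interpolation=2)
cv2.imwrite("pics/c1.png",a)
cv2.imwrite("pics/c2.png",cv2.resize(side[160:330,260:440],None,fx=3.5,fy=3.5,interpolation=2)[:600])
g=cv2.cvtColor(top,cv2.COLOR_BGR2GRAY)
print(top.shape,g[240,370:395],g[246,215:272:3])
def blob(box,th):
    x0,y0,x1,y1=box
    n,l,s,c=cv2.connectedComponentsWithStats((g[y0:y1,x0:x1]<th).astype(np.uint8))
    k=1+np.argmax(s[1:,4]);ys,xs=np.where(l==k)
    return cv2.minAreaRect(np.c_[xs+x0,ys+y0].astype(np.float32))
for nm,box,th,z in(("tab",(370,225,395,255),110,.08),("bar",(215,232,270,256),110,.127)):
    r=blob(box,th);print(nm,r)
    for p in (r[0],*cv2.boxPoints(r)):print(ray("top",p,z).round(4))
x0,y0,x1,y1=190,175,290,275;m=(g[y0:y1,x0:x1]>170).astype(np.uint8);m=cv2.morphologyEx(m,cv2.MORPH_CLOSE,np.ones((15,15)))
c=max(cv2.findContours(m,0,2)[0],key=cv2.contourArea)+[x0,y0];r=cv2.minAreaRect(c);print("lid",r)
for p in cv2.boxPoints(r):print(p,ray("top",p,.085).round(4))
print("tray corners")
for p in((338,212),(435,211),(437,268),(339,270)):print(ray("top",p,.054).round(4))
E
python3 m.py
```

```text
(400, 640, 3) [252 252 252 253 255 251 130  70  71  67  88 102 101  96 138 250 255 253
 253 252 253 252 253 252 252] [249 250 253 245 186 137 115 121 126 119 109 105 110 116 201 124 217 252
 252]
tab ((379.9005126953125, 240.0066680908203), (20.354814529418945, 7.5166473388671875), 86.18592071533203)
[ 0.4805 -0.2927  0.08  ]
[ 0.5024 -0.2835  0.08  ]
[ 0.5034 -0.3001  0.08  ]
[ 0.4588 -0.3018  0.08  ]
[ 0.4578 -0.2853  0.08  ]
bar ((238.66644287109375, 248.6234893798828), (3.846902370452881, 31.398046493530273), 81.57302856445312)
[0.4605 0.0099 0.127 ]
[0.4598 0.0434 0.127 ]
[ 0.4693 -0.0222  0.127 ]
[ 0.4613 -0.0236  0.127 ]
[0.4519 0.0419 0.127 ]
lid ((238.92236328125, 215.91357421875), (82.98882293701172, 66.95744323730469), 80.07376098632812)
[198.79198 180.81139] [0.616  0.1152 0.085 ]
[264.74713 169.26924] [ 0.6417 -0.0353  0.085 ]
[279.05273 251.01576] [ 0.4569 -0.0705  0.085 ]
[213.0976  262.55792] [0.4321 0.0748 0.085 ]
tray corners
[ 0.5467 -0.2017  0.054 ]
[ 0.5477 -0.4231  0.054 ]
[ 0.4194 -0.4211  0.054 ]
[ 0.4153 -0.2025  0.054 ]
```

View pics/c1.png

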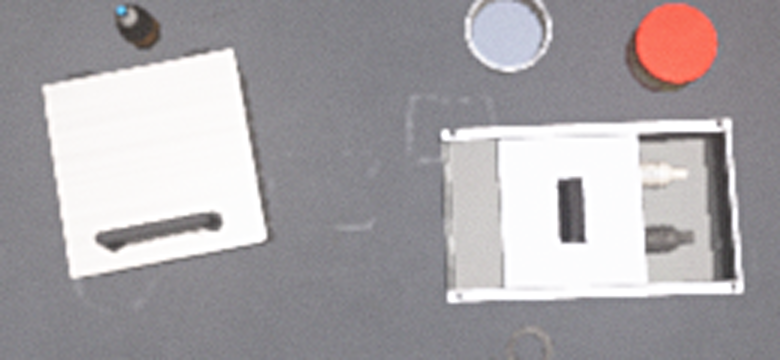

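View pics/c2.png

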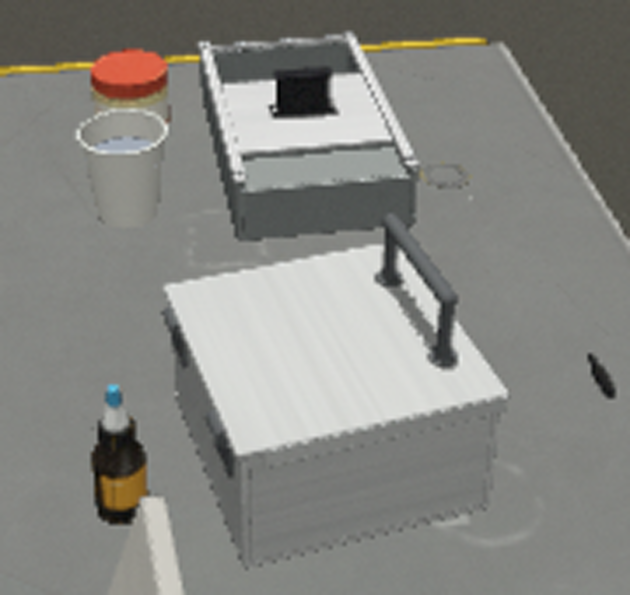

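The crops give the lid corners in crop 1 as (43,87), (235,48), (268,240) and (72,277), and the tab at (571,210). In crop 2 the bar runs from (392,222) to (450,297).

Run:
```python
from h import *
f=lambda x,y:(190+(x+.5)/3-.5,170+(y+.5)/3-.5)
s=lambda x,y:(260+(x+.5)/3.5-.5,160+(y+.5)/3.5-.5)
L=np.array([ray("top",f(*p),.085) for p in((43,87),(235,48),(268,240),(72,277))])
print("lid",L.round(4),L.mean(0)); 
for a,b in((0,1),(3,2),(3,0),(2,1)):
    d=L[b]-L[a];print(np.hypot(*d[:2]).round(4),np.degrees(np.arctan2(d[1],d[0])).round(1))
T=np.array([ray("top",f(*p),.054) for p in((443,131),(730,119),(742,292),(447,301))])
print("tray",T.round(4),T.mean(0))
for a,b in((0,1),(3,2),(3,0),(2,1)):
    d=T[b]-T[a];print(np.hypot(*d[:2]).round(4),np.degrees(np.arctan2(d[1],d[0])).round(1))
print("bar side",[ray("side",s(*p),.127).round(4) for p in((392,222),(450,297))])
print("bar top",[ray("top",f(*p),.127).round(4) for p in((100,238),(218,217))])
print("tab top side",ray("side",s(303,71),.0835), "top tab",[ray("top",f(*p),.0835).round(4) for p in((558,178),(580,177),(585,241),(564,243))])
print("cover edges",[ray("top",f(*p),.0505).round(4) for p in((500,210),(642,210))])
S=np.array([ray("side",s(*p),.085) for p in((166,288),(380,243),(507,395),(240,455))]);print("lid side",S.round(4),S.mean(0))
T=np.array([ray("side",s(*p),.054) for p in((200,43),(354,36),(416,165),(238,182))]);print("tray side",T.round(4),T.mean(0))
```

```text
lid [[ 0.5747  0.1013  0.085 ]
 [ 0.6035 -0.0434  0.085 ]
 [ 0.4598 -0.0703  0.085 ]
 [ 0.4333  0.0736  0.085 ]] [0.51783226 0.01528221 0.085     ]
0.1476 -78.7
0.1463 -79.6
0.1442 11.1
0.1462 10.6
tray [[ 0.5436 -0.2001  0.054 ]
 [ 0.5516 -0.4187  0.054 ]
 [ 0.4216 -0.4212  0.054 ]
 [ 0.4153 -0.2018  0.054 ]] [ 0.48302626 -0.3104607   0.054     ]
0.2188 -87.9
0.2196 -88.4
0.1283 0.7
0.13 1.1
bar side [array([ 0.4761, -0.0278,  0.127 ]), array([0.4609, 0.0442, 0.127 ])]
bar top [array([0.4599, 0.0431, 0.127 ]), array([ 0.4743, -0.0399,  0.127 ])]
tab top side [ 0.48497403 -0.2999509   0.0835    ] top tab [array([ 0.5045, -0.2836,  0.0835]), array([ 0.5052, -0.2998,  0.0835]), array([ 0.4585, -0.302 ,  0.0835]), array([ 0.4571, -0.2868,  0.0835])]
cover edges [array([ 0.4833, -0.2428,  0.0505]), array([ 0.4829, -0.3501,  0.0505])]
lid side [[ 0.6037 -0.0395  0.085 ]
 [ 0.4732 -0.068   0.085 ]
 [ 0.4361  0.0745  0.085 ]
 [ 0.5763  0.1009  0.085 ]] [0.52232925 0.01696885 0.085     ]
tray side [[ 0.5534 -0.4188  0.054 ]
 [ 0.4246 -0.4135  0.054 ]
 [ 0.4193 -0.2032  0.054 ]
 [ 0.5455 -0.1976  0.054 ]] [ 0.48571059 -0.30829169  0.054     ]
```

Request:
{"api": "drive_tool", "payload": {"commands": [[[0,0,0.41],[31.2,-15.2,5],1],[[0,0,0.41],[31.2,-15.2,5],1],[[0,0,0.41],[31.2,-15.2,5],1],[[0,0,0.41],[31.2,-15.2,5],1],[[0,0,0.41],[31.2,-15.2,5],1],[[0,0,0.41],[31.2,-15.2,5],1],[[0,0,0.41],[31.2,-15.2,5],1],[[0,0,0.41],[31.2,-15.2,5],1],[[0,0,0.41],[31.2,-15.2,5],1],[[0,0,0.41],[31.2,-15.2,5],1],[[0,0,0.41],[31.2,-15.2,5],1],[[0,0,0.41],[31.2,-15.2,5],1],[[0,0,0.41],[31.2,-15.2,5],1],[[0,0,0.41],[31.2,-15.2,5],1]], "newtons": 15}}

```text
clock: 1.27
position: [0.4827, -0.2967, 0.1497]
ee_rot: [3.141, 0.043, -0.0]
force: [-0.6, 0.2, 0.8]
width: 0.998
gripper_force: 0.0
```

Request:
{"api": "drive_tool", "payload": {"commands": [[[0,0,0],[0,0,4],1],[[0,0,0],[0,0,7],1],[[0,0,0],[0,0,9.3],1],[[0,0,0],[0,0,9.3],1],[[0,0,0],[0,0,9.3],1],[[0,0,0],[0,0,9.3],-1],[[0,0,0],[0,0,9.3],-1],[[0,0,0],[0,0,9.3],-1],[[0,0,0],[0,0,9.3],-1],[[0,0,0],[0,0,9.3],-1],[[0,0,0],[0,0,9.3],-1],[[0,0,0],[0,0,9.3],-1],[[0,0,0],[0,0,9.3],-1],[[0,0,0],[0,0,9.3],-1],[[0,0,0],[0,0,9.3],-1]], "newtons": 15}}

```text
clock: 2.52
position: [0.4837, -0.2952, 0.0565]
ee_rot: [3.141, 0.047, -0.0]
force: [-1.1, 0.0, 0.2]
width: 0.322
gripper_force: 0.0
```

Request:
{"api": "drive_tool", "payload": {"commands": [[[0,0,0],[0,0,0],-1],[[0,0,0],[0,0,0],-1],[[0,0,0],[0,0,0],-1],[[0,0,0],[0,0,0],-1],[[0,0,0],[0,0,0],-1],[[0,0,0],[0,0,0],-1],[[0,0,0],[0,0.5,0],-1],[[0,0,0],[0,1,0],-1],[[0,0,0],[0,2,0],-1],[[0,0,0],[0,3,0],-1],[[0,0,0],[0,4,0],-1],[[0,0,0],[0,4.5,0],-1],[[0,0,0],[0,5,0],-1],[[0,0,0],[0,5.5,0],-1],[[0,0,0],[0,5.5,0],-1]]}}

```text
clock: 3.77
position: [0.4853, -0.352, 0.0567]
ee_rot: [3.14, 0.044, 0.001]
force: [-0.6, -0.3, 4.8]
width: 0.005
gripper_force: 2.2
```

The fingers closed to almost nothing, so they probably aren't holding the tab. I'll look.

Run:
```python
from h import *
a=cams.get_image("top");b=cams.get_image("side")
cv2.imwrite("pics/t1.png",a);cv2.imwrite("pics/s1.png",b)
A=cv2.resize(a[190:300,320:460],None,fx=2.8,fy=2.8,interpolation=2);B=cv2.resize(b[110:240,280:420],None,fx=2.8,fy=2.8,interpolation=2)
h=min(len(A),len(B));cv2.imwrite("pics/c3.png",np.hstack([A[:h],B[:h]]))
```

```text
(no output)
```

View pics/c3.png

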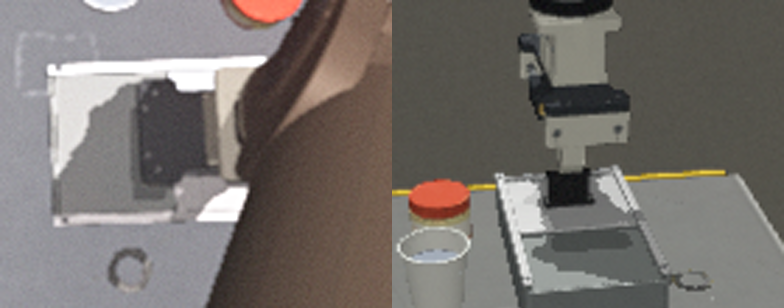

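The top view shows much more of the deck uncovered, and the hand hides the tab. In the side view the tab is in front of the fingers (crop about 569,188) with its near cover edge at about (575,232). I'll compute the positions.

Run:
```python
from h import *
s=lambda x,y:(280+(x-392+.5)/2.8-.5,110+(y+.5)/2.8-.5)
f=lambda x,y:(320+(x+.5)/2.8-.5,190+(y+.5)/2.8-.5)
print("cover edge",ray("side",s(575,232),.0505),"tab top/bottom",ray("side",s(569,170),.0835),ray("side",s(569,205),.0505))
print("top cover edge",ray("top",f(172,76),.0505),ray("top",f(175,216),.0505),ray("top",f(140,85),.0505))
# old picture, same features
o=lambda x,y:(260+(x+.5)/3.5-.5,160+(y+.5)/3.5-.5)
print("old edge",ray("side",o(315,150),.0505),ray("side",o(303,71),.0835),ray("side",o(303,113),.0505))
```

```text
cover edge [ 0.48911728 -0.29181204  0.0505    ] tab top/bottom [ 0.48549152 -0.35774679  0.0835    ] [ 0.48696821 -0.34682995  0.0505    ]
top cover edge [ 0.53541187 -0.30054962  0.0505    ] [ 0.42218666 -0.29977139  0.0505    ] [ 0.52812609 -0.27420972  0.0505    ]
old edge [ 0.48516531 -0.23907478  0.0505    ] [ 0.48497403 -0.2999509   0.0835    ] [ 0.48554387 -0.29464742  0.0505    ]
```

Request:
{"api": "drive_tool", "payload": {"commands": [[[0,0,0],[0,0.3,0],-1],[[0,0,0],[0,0.6,0],-1],[[0,0,0],[0,0.8,0],-1],[[0,0,0],[0,0.8,0],-1]]}}

```text
clock: 4.2
position: [0.4855, -0.3583, 0.0567]
ee_rot: [3.141, 0.047, -0.0]
force: [-1.1, -0.7, 5.5]
width: 0.007
gripper_force: 2.7
```

Run:
```python
from h import *
from cell import readout
o=readout.observe();print(o["position"],o["force"],o["width"],o["gripper_force"])
b=cams.get_image("side")
cv2.imwrite("pics/s2.png",b)
cv2.imwrite("pics/c4.png",cv2.resize(b[130:220,310:390],None,fx=6,fy=6,interpolation=2))
```

```text
[ 0.48551054 -0.35828197  0.05667964] [-1.0807309  -0.66320275  5.47342669] 0.0065679874485697265 2.6968003358342685
```

View pics/c4.png

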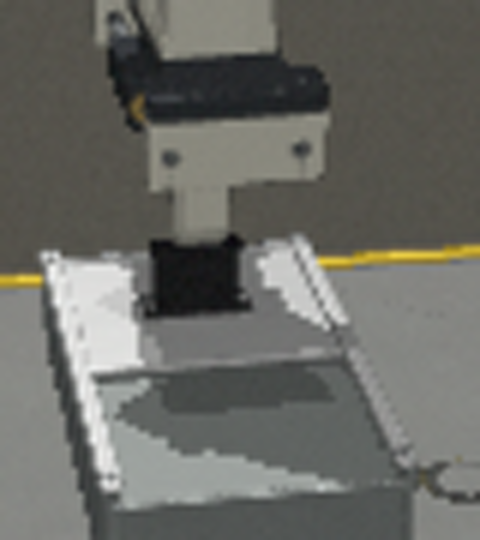

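The cover follows the hand (near edge now at about row 190.4), so I'll keep going to the stop and watch the force.

Request:
{"api": "drive_tool", "payload": {"commands": [[[0,0,0],[0,0.4,0],-1],[[0,0,0],[0,0.8,0],-1],[[0,0,0],[0,0.8,0],-1]]}}

```text
clock: 4.5
position: [0.4858, -0.3659, 0.0567]
ee_rot: [-3.141, -0.047, 0.0]
force: [-0.4, -0.2, 6.3]
width: 0.007
gripper_force: 3.1
```

Run:
```python
from h import *
b=cams.get_image("side");cv2.imwrite("pics/s3.png",b)
for n in ("s1","s2","s3"):
    g=cv2.cvtColor(cv2.imread(f"pics/{n}.png"),cv2.COLOR_BGR2GRAY).astype(int)
    print(n,[ [int(v) for v in g[170:205,c]] for c in (335,)], [int(v) for v in g[165:200,347]])
a=cv2.imread("pics/side0.png");print(a[60:100:2,418].tolist())
```

```text
s1 [[79, 15, 27, 61, 83, 84, 85, 85, 84, 85, 66, 84, 67, 30, 73, 113, 118, 146, 144, 148, 150, 147, 143, 89, 101, 101, 98, 99, 100, 98, 99, 98, 98, 106, 160]] [135, 134, 137, 135, 112, 103, 60, 25, 25, 26, 23, 24, 21, 27, 25, 23, 23, 30, 71, 112, 114, 114, 114, 114, 115, 117, 134, 87, 74, 73, 73, 76, 75, 75, 75]
s2 [[21, 24, 31, 63, 62, 62, 61, 64, 62, 44, 62, 68, 33, 94, 114, 117, 144, 146, 151, 150, 144, 126, 77, 100, 94, 99, 100, 99, 99, 100, 98, 99, 106, 160, 160]] [129, 129, 127, 105, 80, 21, 27, 24, 21, 25, 24, 25, 23, 22, 19, 25, 33, 92, 114, 114, 115, 115, 116, 114, 111, 126, 74, 72, 74, 73, 72, 74, 75, 79, 99]
s3 [[22, 21, 19, 20, 44, 42, 43, 43, 45, 43, 39, 32, 76, 113, 113, 116, 145, 149, 150, 144, 132, 118, 100, 97, 96, 95, 95, 97, 98, 100, 105, 156, 160, 160, 160]] [148, 98, 83, 37, 20, 26, 27, 22, 26, 25, 24, 24, 24, 19, 24, 27, 75, 114, 115, 113, 114, 114, 115, 110, 125, 58, 75, 73, 73, 75, 74, 76, 98, 99, 97]
[[53, 53, 53], [40, 38, 39], [33, 32, 30], [56, 59, 58], [109, 119, 119], [115, 125, 125], [121, 133, 133], [117, 129, 129], [121, 132, 132], [120, 131, 132], [112, 122, 122], [119, 128, 129], [115, 125, 126], [114, 124, 126], [117, 127, 129], [118, 129, 130], [118, 130, 131], [118, 127, 128], [92, 101, 100], [74, 81, 82]]
```

Request:
{"api": "drive_tool", "payload": {"commands": [[[0,0,0],[0,0.3,0],-1],[[0,0,0],[0,0.5,0],-1],[[0,0,0],[0,0.5,0],-1]]}}

```text
clock: 4.8
position: [0.4862, -0.37, 0.0565]
ee_rot: [-3.14, -0.048, 0.0]
force: [-0.0, 2.3, 4.6]
width: 0.007
gripper_force: 3.0
```

Run:
```python
from h import *
b=cams.get_image("side");cv2.imwrite("pics/s4.png",b)
for n in ("s1","s2","s3","s4"):
    g=cv2.cvtColor(cv2.imread(f"pics/{n}.png"),cv2.COLOR_BGR2GRAY).astype(int)
    print(n,[int(v) for v in g[176:196,347]])
```

```text
s1 [24, 21, 27, 25, 23, 23, 30, 71, 112, 114, 114, 114, 114, 115, 117, 134, 87, 74, 73, 73]
s2 [25, 23, 22, 19, 25, 33, 92, 114, 114, 115, 115, 116, 114, 111, 126, 74, 72, 74, 73, 72]
s3 [24, 24, 19, 24, 27, 75, 114, 115, 113, 114, 114, 115, 110, 125, 58, 75, 73, 73, 75, 74]
s4 [22, 24, 22, 19, 26, 76, 113, 115, 116, 116, 116, 115, 111, 128, 60, 73, 74, 74, 73, 77]
```

Request:
{"api": "drive_tool", "payload": {"commands": [[[0,0,0],[0,0.4,0],-1],[[0,0,0],[0,0.8,0],-1],[[0,0,0],[0,0.8,0],-1]]}}

```text
clock: 5.1
position: [0.4855, -0.3801, 0.0561]
ee_rot: [3.141, 0.045, -0.001]
force: [-0.3, 0.1, -0.5]
width: 0.007
gripper_force: 0.0
```

Run:
```python
from h import *
b=cams.get_image("side");cv2.imwrite("pics/s5.png",b)
a=cams.get_image("top");cv2.imwrite("pics/t5.png",a)
for n in ("s4","s5"):
    g=cv2.cvtColor(cv2.imread(f"pics/{n}.png"),cv2.COLOR_BGR2GRAY).astype(int)
    print(n,[int(v) for v in g[162:196,347]])
print(ray("side",(347,189.7),.0505),ray("side",(347,181),.0505),ray("side",(347,168),.0835))
A=cv2.resize(a[190:300,320:460],None,fx=2.8,fy=2.8,interpolation=2);B=cv2.resize(b[140:210,300:390],None,fx=4.4,fy=4.4,interpolation=2)
h=min(len(A),len(B));cv2.imwrite("pics/c5.png",np.hstack([A[:h],B[:h]]))
```

```text
s4 [72, 72, 72, 73, 84, 79, 13, 21, 25, 22, 25, 20, 25, 24, 22, 24, 22, 19, 26, 76, 113, 115, 116, 116, 116, 115, 111, 128, 60, 73, 74, 74, 73, 77]
s5 [82, 84, 83, 82, 83, 80, 16, 21, 28, 19, 23, 21, 26, 21, 25, 22, 21, 25, 28, 75, 115, 114, 115, 114, 116, 115, 111, 126, 59, 74, 74, 76, 99, 98]
[ 0.48163324 -0.30650603  0.0505    ] [ 0.47402241 -0.3564509   0.0505    ] [ 0.47204369 -0.37116188  0.0835    ]
```

View pics/c5.png

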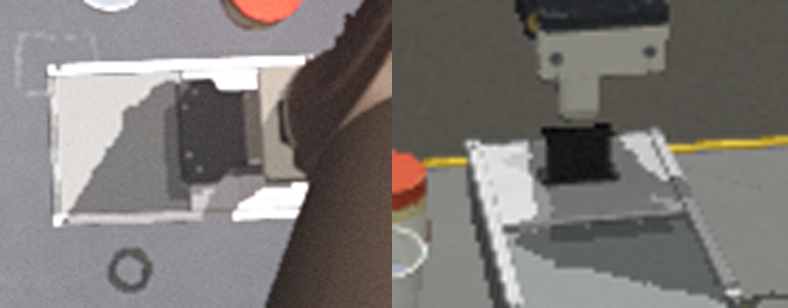

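The fingers have slipped off to the -y side of the tab, and the cover is at or near home (edge row 189.7, y about -0.3065). I'll go over the tab and push from behind with closed fingers to confirm the stop.

Request:
{"api": "drive_tool", "payload": {"commands": [[[0,0,0],[0,0,-3],-1],[[0,0,0],[0,0,-6],-1],[[0,0,0],[0,0,-6],-1],[[0,0,0],[0,-4,-6],-1],[[0,0,0],[0,-8,-6],-1],[[0,0,0],[0,-8.5,-6],-1],[[0,0,0],[0,-8.5,-6],-1],[[0,0,0],[0,-8.5,-3],-1],[[0,0,0],[0,-8.5,-0.3],-1],[[0,0,0],[0,-8.5,-0.3],-1],[[0,0,0],[0,-7.5,-0.3],-1],[[0,0,0],[0,-6.5,-0.3],-1],[[0,0,0],[0,-5.5,-0.3],-1],[[0,0,0],[0,-5.5,-0.3],-1]]}}

```text
clock: 6.37
position: [0.4849, -0.3287, 0.0611]
ee_rot: [3.138, 0.041, 0.004]
force: [-0.7, 0.2, -0.4]
width: 0.004
gripper_force: 0.0
```

Request:
{"api": "drive_tool", "payload": {"commands": [[[0,0,0],[0,0.4,0],-1],[[0,0,0],[0,0.8,0],-1],[[0,0,0],[0,1.2,0],-1],[[0,0,0],[0,1.2,0],-1]]}}

```text
clock: 6.7
position: [0.4849, -0.3372, 0.0598]
ee_rot: [3.141, 0.046, 0.001]
force: [-0.6, 0.5, 0.4]
width: 0.004
gripper_force: 0.0
```

Request:
{"api": "drive_tool", "payload": {"commands": [[[0,0,0],[0,0.4,0],-1],[[0,0,0],[0,0.8,0],-1],[[0,0,0],[0,1.0,0],-1],[[0,0,0],[0,1.0,0],-1],[[0,0,0],[0,1.0,0],-1]]}}

```text
clock: 7.12
position: [0.4852, -0.3462, 0.0595]
ee_rot: [-3.141, -0.046, 0.0]
force: [-0.2, 0.4, -0.4]
width: 0.006
gripper_force: 0.0
```

Request:
{"api": "drive_tool", "payload": {"commands": [[[0,0,0],[0,0.3,0],-1],[[0,0,0],[0,0.6,0],-1],[[0,0,0],[0,0.6,0],-1],[[0,0,0],[0,0.6,0],-1]]}}

```text
clock: 7.45
position: [0.4853, -0.3524, 0.0595]
ee_rot: [3.141, 0.046, -0.0]
force: [-0.1, 0.2, -0.1]
width: 0.003
gripper_force: 0.0
```

Run:
```python
from h import *
b=cams.get_image("side");cv2.imwrite("pics/s6.png",b)
for n in ("s5","s6"):
    g=cv2.cvtColor(cv2.imread(f"pics/{n}.png"),cv2.COLOR_BGR2GRAY).astype(int)
    print(n,[int(v) for v in g[162:196,347]],[int(v) for v in g[182:196,335]])
cv2.imwrite("pics/c6.png",cv2.resize(b[130:220,310:390],None,fx=6,fy=6,interpolation=2))
```

```text
s5 [82, 84, 83, 82, 83, 80, 16, 21, 28, 19, 23, 21, 26, 21, 25, 22, 21, 25, 28, 75, 115, 114, 115, 114, 116, 115, 111, 126, 59, 74, 74, 76, 99, 98] [75, 116, 144, 143, 145, 151, 147, 143, 130, 118, 96, 95, 94, 98]
s6 [136, 135, 137, 132, 132, 130, 108, 102, 41, 21, 23, 26, 24, 21, 27, 17, 24, 23, 29, 75, 114, 115, 114, 114, 114, 113, 112, 128, 58, 74, 75, 74, 73, 75] [77, 111, 113, 111, 118, 146, 146, 146, 131, 119, 99, 104, 152, 97]
```

View pics/c6.png

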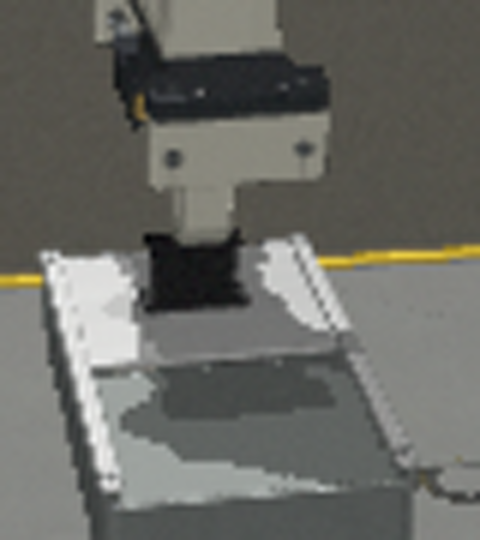

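Run:
```python
from h import *
print("start TCP",proj("side",(.2659,-.5651,.1988)),proj("side",(.2659+.4255*.05,-.565-.905*.05,.1988)),proj("side",(.2659-.4255*.05,-.565+.905*.05,.1988)))
print("now TCP",proj("side",(.4853,-.3524,.0595)),proj("side",(.4853,-.3524,.0835)))
b=cv2.imread("pics/s6.png");print(b[160:184,343].tolist())
for y in(-.352,-.358,-.364): print(y,proj("side",(.485,y,.0505)),proj("side",(.485,y,.0835)),)
```

```text
start TCP [403.57879538 103.54313857] [393.16364264  99.88687015] [414.68525287 107.45442325]
now TCP [343.21312864 179.04608792] [343.23894649 171.23384709]
[[124, 135, 136], [121, 131, 132], [124, 135, 136], [126, 135, 137], [125, 135, 137], [123, 133, 135], [123, 134, 135], [124, 135, 135], [107, 117, 117], [101, 109, 109], [66, 69, 70], [21, 20, 22], [27, 27, 27], [22, 21, 21], [21, 21, 19], [21, 18, 21], [25, 25, 23], [26, 24, 25], [29, 26, 26], [25, 27, 26], [24, 23, 24], [60, 59, 57], [112, 113, 113], [114, 115, 114]]
-0.352 [343.33103723 181.98918729] [343.36840518 171.29043584]
-0.358 [343.02455967 181.00359359] [343.05694025 170.34169862]
-0.364 [342.72101854 180.02744309] [342.7485061  169.40219329]
```

Run:
```python
from h import *
a=cv2.cvtColor(cv2.imread("pics/side0.png"),cv2.COLOR_BGR2GRAY)
for r in range(76,112,2): print(r,a[r,384:430:2])
# height of a finger end seen at row 170 & y,x of tcp
for z in(.06,.07,.08,.09,.1):print(z,proj("side",(.4853,-.3524+.008,z)),proj("side",(.2659-.4255*.046,-.565+.905*.046,z+.14)))
```

```text
76 [ 83  81  79 117 115  79  49  78  81  78  78  80  78  81  27  30 109 131
 124 129 129 128 126]
78 [ 79  79  79 116 114  32  31  81  80  79  79  81  79  82  79  85 126 130
 127 123  92  79  80]
80 [ 78  80  81 117 114  30  29  81  81  79  78  82  77  82  81  85 116 121
 128 128  80  80  82]
82 [ 79  81  78 118 113  29  27  80  79  81  83  79  78  80  81  94 115 127
 128 128  80  80  79]
84 [ 79  79  77 116  98  30  31  81  80  78  80  81  81  79  80 100 116 124
 128 124  80  80  78]
86 [ 80  82  83 117  94  29  27  79  81  79  80  80  82  84  83 116 115 123
 127 124  80  79  79]
88 [ 81  79  80 114  74  29  26  81  83  80  83  80  81  83  78 117 116 126
 128 126  80  80  82]
90 [ 83  79  81  86  51  30  44  81  79  79  80  81  79  79  75 115 117 128
 127  97  80  81  77]
92 [ 80  82  78  81  80  82  81  79  82  81  80  81  82  80  81 117 119 129
 128  81  78  80  81]
94 [ 80  80  81  80  80  82  81  80  81  82  79  79  77  82  85 117 123 126
 113  80  80  78  81]
96 [ 79  81  79  80  84  82  79  81  79  82  83  81  81  80  86 117 105 100
  82  84  83  81  79]
98 [80 80 79 80 81 80 80 80 80 80 82 81 78 81 80 64 82 81 80 82 81 80 82]
100 [79 79 79 79 82 81 82 83 79 79 80 81 80 81 81 82 81 80 79 81 82 81 80]
102 [83 79 83 78 80 82 80 81 82 82 82 81 79 80 78 81 81 80 82 81 82 82 79]
104 [81 80 79 81 83 78 79 83 81 81 81 80 80 80 81 82 81 82 80 81 81 79 79]
106 [81 82 80 80 81 81 81 79 80 82 80 82 81 82 83 80 80 83 80 81 83 81 80]
108 [81 79 80 81 82 80 83 81 80 80 83 83 83 81 81 80 81 81 80 83 83 83 84]
110 [81 82 80 80 80 79 81 80 82 82 83 81 79 80 80 81 79 83 80 79 82 81 82]
0.06 [343.62791333 180.19955034] [413.8089907  106.74101527]
0.07 [343.64065168 176.94961043] [414.12598177 103.45858774]
0.08 [343.65351222 173.66849771] [414.44574354 100.14746978]
0.09 [343.66649671 170.35576152] [414.76831248  96.80728359]
0.1 [343.67960694 167.01094245] [415.09372574  93.43764468]
```

The camera shows the real fingertips about 27 mm above the reported TCP. In the start picture the tip is at row 97 where row 107 was predicted, and here it is at row 170 instead of 179. So the fingers only dragged along the top of the tab. I'll correct for this, go down 3 cm behind the tab and push.

Request:
{"api": "drive_tool", "payload": {"commands": [[[0,0,0],[0,-3,-0.5],-1],[[0,0,0],[0,-5.5,-0.5],-1],[[0,0,0],[0,-5.5,-0.5],-1],[[0,0,0],[0,-5.5,1.5],-1],[[0,0,0],[0,-5.5,2.8],-1],[[0,0,0],[0,-5.5,2.8],-1],[[0,0,0],[0,-4.8,2.8],-1],[[0,0,0],[0,-4.1,2.8],-1],[[0,0,0],[0,-3.4,2.8],-1],[[0,0,0],[0,-2.7,2.8],-1],[[0,0,0],[0,-2.7,2.8],-1]]}}

```text
clock: 8.42
position: [0.4846, -0.3281, 0.0322]
ee_rot: [3.139, 0.043, 0.002]
force: [-0.1, -0.1, 0.3]
width: 0.004
gripper_force: 0.0
```

Request:
{"api": "drive_tool", "payload": {"commands": [[[0,0,0],[0,0.4,0],-1],[[0,0,0],[0,0.8,0],-1],[[0,0,0],[0,1.0,0],-1],[[0,0,0],[0,1.0,0],-1]]}}

```text
clock: 8.75
position: [0.4848, -0.3358, 0.0316]
ee_rot: [3.141, 0.046, 0.0]
force: [0.0, -0.7, -0.2]
width: 0.004
gripper_force: 0.0
```

Request:
{"api": "drive_tool", "payload": {"commands": [[[0,0,0],[0,0.3,0],-1],[[0,0,0],[0,0.6,0],-1],[[0,0,0],[0,0.8,0],-1],[[0,0,0],[0,0.8,0],-1]]}}

```text
clock: 9.08
position: [0.485, -0.3385, 0.0314]
ee_rot: [-3.135, -0.051, 0.003]
force: [-3.6, 12.8, 8.7]
width: 0.006
gripper_force: 7.4
```

That is the stop: 12.8 N and no movement. Next I'll retreat, rise and carry over to the bar while turning.

Request:
{"api": "drive_tool", "payload": {"commands": [[[0,0,0],[0,-2,0],-1],[[0,0,0],[0,-3,-2],-1],[[0,0,0],[0,-3,-6],-1],[[0,0,0],[0,-3,-10],1],[[0,0,0],[0,-4,-12],1],[[0,0,-0.12],[0,-8,-12],1],[[0,0,-0.24],[0,-12,-12],1],[[0,0,-0.36],[0,-16,-12],1],[[0,0,-0.48],[0,-20,-12],1],[[0,0,-0.6],[0,-24,-12],1],[[0,0,-0.72],[-0.2,-28,-12],1],[[0,0,-0.84],[-0.4,-32,-12],1],[[0,0,-0.96],[-0.6,-35.2,-12],1],[[0,0,-1.08],[-0.6,-35.2,-12],1],[[0,0,-1.2],[-0.6,-35.2,-12],1],[[0,0,-1.32],[-0.6,-35.2,-12],1],[[0,0,-1.44],[-0.6,-35.2,-12],1],[[0,0,-1.56],[-0.6,-35.2,-12],1],[[0,0,-1.68],[-0.6,-35.2,-12],1],[[0,0,-1.73],[-0.6,-35.2,-12],1]]}}

```text
clock: 10.75
position: [0.4686, 0.0084, 0.1516]
ee_rot: [1.993, 2.428, -0.0]
force: [-0.4, 0.1, -0.4]
width: 1.0
gripper_force: 0.0
```

Run:
```python
from h import *
from cell import readout
from scipy.spatial.transform import Rotation as Ro
for n in("top","side"): cv2.imwrite(f"pics/{n}7.png",cams.get_image(n))
o=readout.observe();print(o["position"],Ro.from_rotvec(o["ee_rot"]).as_matrix().round(3),o["joints"].round(2),o["width"])
a=cv2.imread("pics/top7.png");b=cv2.imread("pics/side7.png")
A=cv2.resize(a[170:290,300:450],None,fx=2.6,fy=2.6,interpolation=2);B=cv2.resize(b[150:310,290:450],None,fx=2.5,fy=2.5,interpolation=2)
h=min(len(A),len(B));B=B[:400];A=cv2.copyMakeBorder(A,0,400-len(A),0,0,0);cv2.imwrite("pics/c7.png",np.hstack([A,B]))
```

```text
[0.46861558 0.00840223 0.15153508] [[-0.189  0.982 -0.   ]
 [ 0.982  0.189  0.   ]
 [ 0.    -0.    -1.   ]] [ 0.26  0.28 -0.48  1.97  0.16  0.93 -0.11] 1.0024905427777255
```

View pics/c7.png

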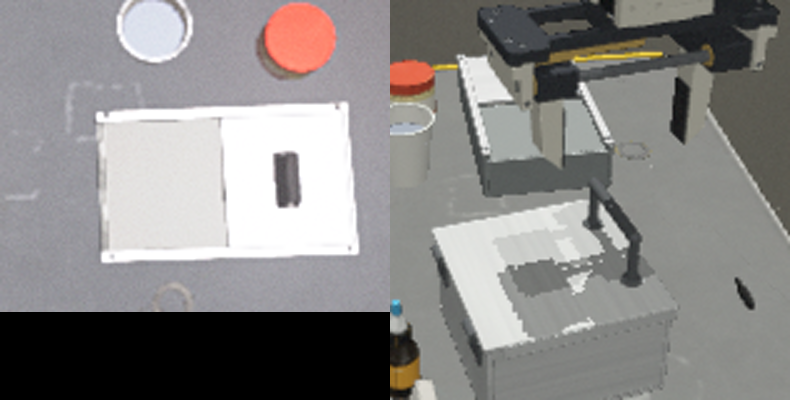

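The top crop shows the cover fully home against the tray's -y end. In the side crop the fingers (tips about (549,165) and (685,140)) straddle the bar. I'll descend and close.

Request:
{"api": "drive_tool", "payload": {"commands": [[[0,0,0],[0,0,3],1],[[0,0,0],[0,0,5.5],1],[[0,0,0],[0,0,7.5],1],[[0,0,0],[0,0,7.5],1],[[0,0,0],[0,0,7.5],-1],[[0,0,0],[0,0,7.5],-1],[[0,0,0],[0,0,7.5],-1],[[0,0,0],[0,0,7.5],-1],[[0,0,0],[0,0,7.5],-1],[[0,0,0],[0,0,7.5],-1],[[0,0,0],[0,0,7.5],-1],[[0,0,0],[0,0,7.5],-1],[[0,0,0],[0,0,7.5],-1],[[0,0,0],[0,0,7.5],-1],[[0,0,0],[0,0,7.5],-1],[[0,0,0],[0,0,7.5],-1],[[0,0,0],[0,0,7.5],-1],[[0,0,0],[0,0,7.5],-1],[[0,0,0],[0,0,7.5],-1],[[0,0,0],[0,0,7.5],-1]], "newtons": 12}}

```text
clock: 12.52
position: [0.4694, 0.0086, 0.0766]
ee_rot: [2.002, 2.421, 0.002]
force: [4.3, 1.3, -5.2]
width: 0.106
gripper_force: 12.0
```

Request:
{"api": "drive_tool", "payload": {"commands": [[[0,0,0],[0,0.4,-1.0],-1],[[0,0,0],[0,0.7,-1.5],-1],[[0,0,0],[0,1.0,-2.0],-1],[[0,0,0],[0,1.6,-3.0],-1],[[0,0,0],[0,1.9,-3.5],-1],[[0,0,0],[0,2.3,-3.9],-1],[[0,0,0],[0,2.3,-3.9],-1],[[0,0,0],[0,2.3,-3.9],-1]]}}

```text
clock: 13.18
position: [0.4899, 0.0126, 0.1151]
ee_rot: [-2.001, -2.42, 0.003]
force: [-3.5, -0.4, -0.1]
width: 0.099
gripper_force: 12.0
```

Request:
{"api": "drive_tool", "payload": {"commands": [[[0,0,0],[0,0.8,-0.8],-1],[[0,0,0],[0,1.6,-1.6],-1],[[0,0,0],[0,2.5,-2.3],-1],[[0,0,0],[0,3.5,-2.9],-1],[[0,0,0],[0,4.0,-3.2],-1],[[0,0,0],[0,4.5,-3.4],-1],[[0,0,0],[0,4.5,-3.4],-1],[[0,0,0],[0,4.5,-3.4],-1],[[0,0,0],[0,4.5,-3.4],-1]]}}

```text
clock: 13.93
position: [0.5347, 0.0211, 0.1501]
ee_rot: [-2.002, -2.421, 0.002]
force: [-6.8, -0.6, 11.8]
width: 0.101
gripper_force: 12.0
```

Run:
```python
from h import *
from cell import readout
o=readout.observe();print(o["position"],o["force"],o["width"],o["gripper_force"])
b=cams.get_image("side");cv2.imwrite("pics/c8.png",b)
c8=cv2.resize(b[130:330,270:470],None,fx=2.9,fy=2.9,interpolation=2);cv2.imwrite("pics/c8.png",c8)
```

```text
[0.53467217 0.02106119 0.1500769 ] [-6.84875879 -0.63183646 11.778596  ] 0.10119186129247702 12.001071721315384
```

View pics/c8.png

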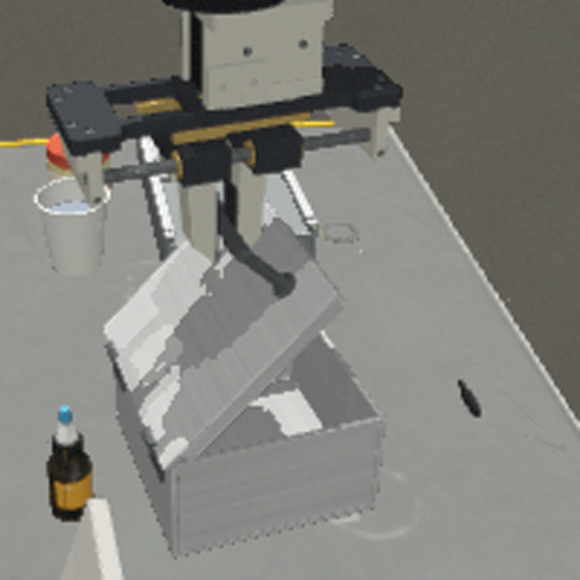

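The side view shows the lid raised with its free edge corner at about (340,300) in the crop, and the fingers on the bar. I'll check the angle by projecting that corner.

Run:
```python
from h import *
a=np.radians(10.8);ex=np.array([np.cos(a),np.sin(a),0]);ey=np.array([-ex[1],ex[0],0]);H=np.array([.5205,.0162,.08])+.07*ex
for d in(35,40,45,50,55):
    t=np.radians(d)
    f=lambda x,y,z:H+ey*y+ex*(x*np.cos(t)+z*np.sin(t))+np.array([0,0,1])*(-x*np.sin(t)+z*np.cos(t))
    print(d,[((proj("side",f(-.143,y,.005))-[270,130])*2.9).round(0) for y in(.073,-.073)])
```

```text
35 [array([358., 314.]), array([265., 195.])]
40 [array([346., 303.]), array([255., 184.])]
45 [array([333., 293.]), array([243., 175.])]
50 [array([318., 284.]), array([229., 166.])]
55 [array([302., 277.]), array([215., 159.])]
```

Request:
{"api": "drive_tool", "payload": {"commands": [[[0,0,0],[0,0.2,-0.2],-1],[[0,0,0],[0,0.4,-0.3],-1],[[0,0,0],[0,0.4,-0.3],-1],[[0,0,0],[0,0.4,-0.3],-1],[[0,0,0],[0,0.4,-0.3],-1],[[0,0,0],[0,0.4,-0.3],-1],[[0,0,0],[0,0.4,-0.3],-1],[[0,0,0],[0,0.4,-0.3],-1]]}}

```text
clock: 14.65
position: [0.5392, 0.0219, 0.1524]
ee_rot: [-2.002, -2.421, 0.0]
force: [-2.8, -0.2, -0.9]
width: 0.103
gripper_force: 12.0
```

Run:
```python
from cell import readout,job
o=readout.observe();print(o["position"],o["force"],o["gripper_force"],abs(o["dq"]).max())
print(job.sign_off())
```

```text
[0.53921882 0.021914   0.15235952] [-2.78112937 -0.23770962 -0.9208689 ] 12.000368982553482 0.0020521930470846273
the job is handed in; nothing more can be done
None
```

The job is handed in at 14.7 s: the tray cover is against its end stop, and the gripper holds the lid still at about 45° (my estimate from the camera and hand travel); the ink bottle, jar and cup were not touched, and no verdict was returned.

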